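# Put the lunch box back together

### The arm

A 7-joint arm with a two-finger parallel gripper is mounted at the origin on the work surface. World frame = base frame: x ahead of the robot, y to its left, z up, the work surface at z = 0. Lengths are in m, angles in rad, forces in N, time in s.
With the tool pointing down it reaches from about 0.4 to 0.9 m from the base axis. Payload 5.6 kg.
Tool frame: the origin (TCP) lies midway between the tips of the shut fingers; the grasp point (between the pads) lies 19 mm behind it; y points along the fingers, z is the direction in which the jaws open and shut, and the axes are right-handed (so a half turn about y gives the same grasp; the last joint's range is limited). The gripper opens to 92 mm and grips with 3 to 60 N. Pads are 20 mm wide; open, the fingers measure 128 mm over their backs; the gripper's body (75 mm by 189 mm) begins 69 mm behind the grasp point.
Start: joints at [-0.043, 0.468, -0.012, 1.603, 0.006, 1.071, -0.056], TCP at [0.65, -0, 0.215] pointing down, gripper open.
Joint ranges: [-2.53, 2.53], [-0.31, 2.02], [-1.57, 1.55], [0.28, 2.44], [-1.29, 4.43], [0.15, 1.84], [-2.92, 2.92]. Speed limits (rad/s): [2.57, 2.57, 3.14, 3.14, 3.14, 3.14, 3.14].

### API

Orientations are given as a 3x3 rotation matrix whose columns are the frame's x, y, z axes.
In Python, from station import env, effector, solver, viewer, workorder, search_frame, tip_of gives the robot as it stands. Calls block until the motion is done:
- env.reach(position, orientation): joint-space move of the TCP to a pose.
- env.movel(position, frame=None, rate=0.15): straight line of the TCP; frame=None keeps the orientation; rate is the mean speed in m/s.
- env.goto_joints(angles): joint-space move.
- effector.release() and effector.grasp(squeeze=None): open the fingers fully, or close them until they stop; squeeze is the grip in N (None keeps the last).
- env.pause(seconds).
- solver.inverse_kinematics(position, orientation): joint angles nearest the present ones, or None.
- env.sense(): the state.
- viewer.read_camera(name): name is "scene" or "side" or "wrist"; returns (picture, depth): 480x640x3 uint8, red, green, blue; 480x640 float32, m along the optical axis (not along the pixel's ray), 0 where there is no reading.
- viewer.camera_info(name): a dict with "intrinsics" (3x3 intrinsics, pixels), "eye" and "rotation" of the camera in the world; the wrist camera has in their place "T_tool_cam" (4x4, takes a point from camera to tool coordinates, whose origin is the TCP and whose axes are the tool frame's). Camera axes: x right, y up, looking along -z (the intrinsics and any distortion apply to the point x, -y, -z); pixel columns grow to the right and rows downward; lengths in m; the calibration is good to about 2 mm. A picture is of the moment at which its call begins: read the wrist's pose just before it. camera_info takes no time and is no camera call.
A pose or a line that the arm cannot do raises env.PlanningError and nothing moves.
- workorder.finish_job(): hands the job in, once; it reports no verdict.
Trained networks look in the newest picture that a camera, given by its name, has taken for a name from the list of things; names that differ only in an ending like _2 or _b are one class to them, and where a whole thing is asked for, a point or a joint stands for the part that bears it (a point fixed in the world has none). Each returns a list of dicts, best first, with "score" (0 to 1); they miss things now and then, are a little off and sometimes report something else, mostly with a low value. They report only what shows in the picture. A call takes as long as a camera call. They do not tell look-alikes from the thing itself.
- search_frame(camera, name): "at" ([x, y, z] in m, in world coordinates, good to about 4 mm: the middle of the surface that is visible of it).
- tip_of(camera, name): "at" ([x, y, z] in m, in world coordinates, good to about 4 mm: a listed point, or the origin of a listed thing).
The state is a dict: "t": time; "joint_positions": joint angles; "joint_velocities": joint speeds; "tau": joint torques, N m; "ee_pos": TCP position; "tcp_rot": TCP orientation; "wrist_force": force on the tool from outside, world axes, zero at the start; "moment": the same for the moment, N m; "gripper_width": finger opening in m.
Only numpy, scipy, OpenCV 4.12 (cv2) and the standard library are available. Lean on these libraries where they do the work, as an engineer would, in place of code of your own. Each camera call takes 0.05 s, during which the arm holds its last target. There are 200 camera calls.

### The job

Put my lunch box back together on the wooden tray so that I can pack it: the deep tier in the middle of the tray and lengthways along it, the shallower tier on that, then the inner lid, the chopstick case lying in the lid's trough, and the outer cover over it. Each part must sit fully home, level and square on the one below; leave the book, the bottle and the pen cup where they are.

Things in the scene. Friction and masses are not known exactly. Their poses are not given: they have to be found in the camera images.
- lower_c (a point): Deep lower tier of the lunch box: an open, undivided light grey plastic tub with rounded corners, 172 (x) by 60 (y) by 60 mm high, walls and floor 3 mm. The point is its centre, 30 mm above its flat underside; x along its length, z up. It stands open side up; about 0.14 kg.
- upper_c (a point): Upper tier: open light grey tub 176 (x) by 64 (y) mm, one low partition across it, 50 mm high in all. Its lowest 4 mm are a foot of 156 by 44 mm that drops inside the lower tier's rim (5 mm play each way); the tub (46 mm high, walls 3) then rests on that rim. The point is its centre, 25 mm above the foot's underside; x lengthways. Seated, it is 51 mm above the lower tier's point.
- lid_c (a point): Inner lid: grey plate 182 (x) by 70 (y) by 12 mm; below it a foot 160 by 48 by 4 mm that drops inside the upper tier's rim (5 mm play); on top 6 mm ribs, 156 by 46, round a trough 148 by 38 mm, no ribs over the middle 72 mm of its long sides. Lies ribs up, plate edge 4 to 16 mm above desk. The point: mid-plate, 10 mm above the underside; x lengthways. Seated: 31 mm above the upper tier's.
- case_c (a point): Chopstick case: a closed slim light grey plastic bar with round ends and a thin black line across it, 132 (x) by 22 (y) by 18 mm high. The point is its centre, 9 mm above its underside; x along its length. Lying in the trough of the inner lid, its point is 15 mm above that of the lid.
- cover_c (a point): Outer cover: light grey hood, closed top, open underside, 172 (x) by 62 (y) by 30 mm high, walls 3 mm, 27 mm deep inside, lying open side down. The point is its centre, 15 mm above its lower edge; x lengthways. Its edge rests on the inner lid's plate, around the ribs (5 mm play each way) and over the chopstick case; seated, its point is 21 mm above the lid's.
- tray_c (a point): Wooden serving tray, 260 (x) by 150 (y) mm with a rim 14 mm high and 5 mm thick, fixed to the desk. The point is the middle of its inner floor, 6 mm above the desk; x along its length, z up.
- book_c (a point): Bystander: thick yellow book lying flat, 205 (x) by 145 (y) by 38 mm; the point is its centre.
- flask_c (a point): Bystander: white drinking bottle standing upright, 66 mm across, 190 mm high; the point is its centre.
- pencup_c (a point): Bystander: black mesh pen cup with pens, 80 mm across, 95 mm high (pens to 155 mm); the point is the centre of the cup.
Things that resemble listed ones, but are neither listed nor needed, are in the scene too. What is shaped like the part that bears lid_c but pink is not meant. Leave any yellow look-alike of the part that bears cover_c alone.

How it is judged:
At the end, for the whole second after the job is handed in: Deep tier on the tray, 25 mm / 0.25 rad from its middle and length; upper tier, inner lid, cover each within 9 mm, 0.15 rad and 3 mm of height of seated on the part below; case in the trough under the cover (14 mm, 0.2 rad, 3 mm); all within 0.06 rad of level, at rest (horizontal distance between lower_c and tray_c below 0.025 m and angle between the x axis of lower_c and the x axis of tray_c, either way round below 0.25 rad and z of lower_c in the frame of tray_c between 0.027 and 0.033 m and z of upper_c in the frame of lower_c between 0.048 and 0.054 m and horizontal distance between upper_c and lower_c below 0.009 m and angle between the x axis of upper_c and the x axis of lower_c, either way round below 0.15 rad and z of lid_c in the frame of upper_c between 0.028 and 0.034 m and horizontal distance between lid_c and upper_c below 0.009 m and angle between the x axis of lid_c and the x axis of upper_c, either way round below 0.15 rad and z of cover_c in the frame of lid_c between 0.018 and 0.024 m and horizontal distance between cover_c and lid_c below 0.009 m and angle between the x axis of cover_c and the x axis of lid_c, either way round below 0.15 rad and z of case_c in the frame of lid_c between 0.012 and 0.018 m and horizontal distance between case_c and lid_c below 0.014 m and angle between the x axis of case_c and the x axis of lid_c, either way round below 0.2 rad and angle between each of lower_c, upper_c, lid_c, case_c, cover_c's own z axis and vertical below 0.06 rad and linear speed of each of lower, upper, lid, case, cover below 0.02 m/s); the robot touches nothing.
It fails at once if the book is pushed more than 30 mm or tipped over (distance of book_c from where it was at the start of the episode above 0.03 m or angle between book_c's own z axis and vertical above 0.4 rad).
It fails at once if the bottle is pushed more than 30 mm or tipped over (distance of flask_c from where it was at the start of the episode above 0.03 m or angle between flask_c's own z axis and vertical above 0.4 rad).
It fails at once if the pen cup is pushed more than 30 mm or tipped over (distance of pencup_c from where it was at the start of the episode above 0.03 m or angle between pencup_c's own z axis and vertical above 0.4 rad).
It also fails if it takes over 131 s, if anything falls off the work surface, if the arm or the gripper's body presses on something with over 40 N, if the wrist force passes 120 N, or if a joint passes its speed limit or range.

## Working session

There is one attempt and no reset: what is moved stays moved. The work goes in short steps, each a Python script; the robot and the scene stay as the last script left them, time stands still between calls to the robot, and variables do not carry over. Pictures are saved under pics/ and viewed, on a budget of 14 in all, crops included, one or two more only if the job needs it, and the job is handed in when it is done.

```bash
ls; mkdir -p pics; cat > h.py <<'E'
import numpy as np, cv2
from station import env, effector, solver, viewer, workorder, search_frame, tip_of
def cam(name):
    i=viewer.camera_info(name)
    if 'eye' in i: return np.array(i['intrinsics']),np.array(i['eye']),np.array(i['rotation'])
    s=env.sense(); T=np.array(i['T_tool_cam']); R=np.array(s['tcp_rot'])
    return np.array(i['intrinsics']),np.array(s['ee_pos'])+R@T[:3,3],R@T[:3,:3]
def shot(name,fn=None):
    c=cam(name); p,d=viewer.read_camera(name)
    if fn: cv2.imwrite('pics/'+fn,p[:,:,::-1])
    return p,d,c
def cloud(d,c):
    K,e,R=c; v,u=np.mgrid[:480,:640]
    x=(u-K[0,2])/K[0,0]*d; y=(v-K[1,2])/K[1,1]*d
    P=np.stack([x,-y,-d],-1)@R.T+e
    P[d<=0]=np.nan
    return P
E
python3 - <<'E'
from h import *
for n in ['scene','side']:
    p,d,c=shot(n,n+'0.png'); print(n,{k:np.round(v,3).tolist() if not isinstance(v,str) else v for k,v in viewer.camera_info(n).items()})
    np.savez(f'{n}0.npz',p=p,P=cloud(d,c))
    for t in ['lower_c','upper_c','lid_c','case_c','cover_c','tray_c','book_c','flask_c','pencup_c']:
        print(t,[(np.round(r['at'],3).tolist(),round(r['score'],2)) for r in tip_of(n,t)])
print(env.sense())
E
```

```text
pics
scene {'intrinsics': [[465.842, 0.0, 320.2], [0.0, 465.842, 240.597], [0.0, 0.0, 1.0]], 'eye': [0.94, -0.72, 0.971], 'rotation': [[0.78, -0.478, 0.404], [0.625, 0.576, -0.526], [0.019, 0.663, 0.748]]}
lower_c [([0.676, -0.076, 0.029], 0.85), ([0.47, -0.154, 0.012], 0.24)]
upper_c [([0.462, 0.157, 0.026], 0.61)]
lid_c [([0.395, -0.617, 0.013], 0.72), ([0.469, -0.154, 0.013], 0.61), ([0.747, 0.246, 0.094], 0.54)]
case_c [([0.452, -0.001, 0.01], 0.9)]
cover_c [([0.202, 0.307, 0.013], 0.77), ([0.681, 0.092, 0.017], 0.58)]
tray_c [([0.478, 0.371, 0.004], 0.71)]
book_c [([0.459, -0.399, 0.019], 0.85)]
flask_c [([0.751, 0.247, 0.095], 0.88), ([0.468, -0.153, 0.014], 0.47)]
pencup_c [([0.744, -0.244, 0.05], 0.96)]
side {'intrinsics': [[577.639, 0.0, 310.914], [0.0, 577.639, 240.693], [0.0, 0.0, 1.0]], 'eye': [0.191, -1.265, 1.292], 'rotation': [[0.971, 0.154, -0.18], [-0.236, 0.695, -0.679], [0.021, 0.703, 0.711]]}
lower_c []
upper_c [([0.466, 0.148, 0.022], 0.62)]
lid_c [([0.469, -0.149, 0.01], 0.71)]
case_c [([0.451, -0.002, 0.016], 0.7)]
cover_c [([0.684, 0.093, 0.014], 0.81), ([0.20
[... 402 characters left out ...]
: array([-7.88304396e-04, -6.74491697e-04,  1.37567599e-03, -1.28107457e-03,
       -2.68075941e-03,  1.18299044e-03, -9.17987634e-06]), 'tau': array([ 1.12445392e-03, -5.20420468e+01, -1.20398155e-02, -2.44054306e+01,
       -5.66309667e-02,  1.14771663e-02,  8.24068536e-06]), 'ee_pos': array([ 6.49996530e-01, -6.33555098e-05,  2.14616631e-01]), 'tcp_rot': array([[-6.40619840e-05,  4.30041171e-05,  9.99999997e-01],
       [-9.99999997e-01, -4.02041218e-05, -6.40602551e-05],
       [ 4.02013668e-05, -9.99999998e-01,  4.30066926e-05]]), 'wrist_force': array([-0.03739567,  0.19345533,  0.26640161]), 'moment': array([-0.02768312,  0.0146234 ,  0.00814767]), 'gripper_width': 0.09173275041267329}
```

View pics/scene0.png

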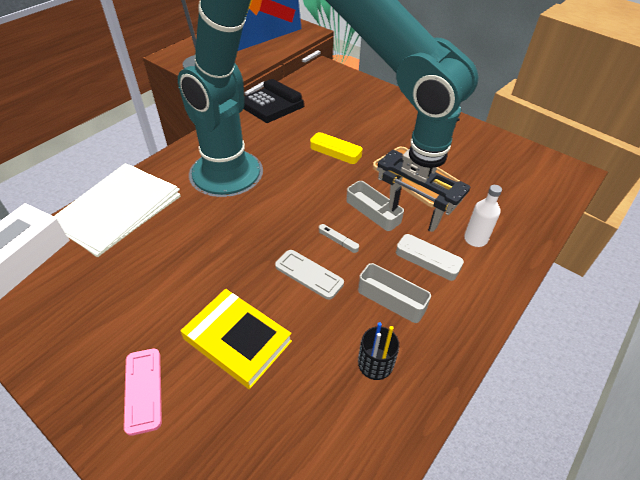

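View pics/side0.png

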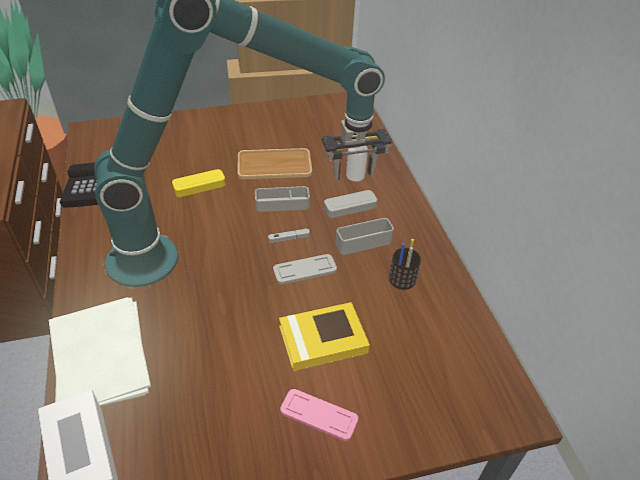

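The scene picture shows the real parts as follows:
- lower tier (395,292)
- upper tier, with partition (375,205)
- grey lid (310,273)
- case (338,237)
- grey cover (430,255)
- tray (410,170), partly behind the gripper

The look-alikes are the pink lid (142,390) and the yellow cover (336,147). The white box at the left edge and the papers are irrelevant. Next I measure poses from the side and scene clouds, and from a wrist view.

```bash
cat >> h.py <<'E'
SPEC=dict(lower=(.172,.060,.060),upper=(.176,.064,.050),lid=(.182,.070,.016),case=(.132,.022,.018),cover=(.172,.062,.030),tray=(.260,.150,.014))
def fit(P,xy,zlo,zhi,r,clip=None):
    m=(np.hypot(P[...,0]-xy[0],P[...,1]-xy[1])<r)&(P[...,2]>zlo)&(P[...,2]<zhi)
    lab=cv2.connectedComponentsWithStats(m.astype(np.uint8),connectivity=8)
    k=1+np.argmax(lab[2][1:,4]); m=lab[1]==k
    q=P[m]; (cx,cy),(w,h),a=cv2.minAreaRect((q[:,:2]*1000).astype(np.float32))
    a=np.radians(a)
    if w<h: w,h,a=h,w,a+np.pi/2
    a=(a+np.pi/2)%np.pi-np.pi/2
    return np.array([cx/1000,cy/1000]),a,(round(w),round(h)),np.round(np.percentile(q[:,2],[5,50,95]),4),len(q)
E
python3 - <<'E'
from h import *
print(np.round(viewer.camera_info('wrist')['T_tool_cam'],4).tolist(), viewer.camera_info('wrist')['intrinsics'])
g=dict(lower=(.676,-.076),upper=(.464,.152),lid=(.469,-.151),case=(.452,-.001),cover=(.682,.092),tray=(.480,.370))
for n in ['scene','side']:
    P=np.load(n+'0.npz')['P']
    for k,v in g.items():
        H=SPEC[k][2]
        print(n,k,*fit(P,v,max(.006,H-.008) if k!='tray' else .004,H+.012,SPEC[k][0]/2+.025))
p,d,c=shot('wrist','w0.png'); P=cloud(d,c); print(np.nanmin(P.reshape(-1,3),0),np.nanmax(P.reshape(-1,3),0))
E
```

```text
[[-0.0, -0.9593, -0.2824, -0.0794], [-0.0005, 0.2824, -0.9593, -0.1701], [1.0, 0.0001, -0.0005, 0.0011], [0.0, 0.0, 0.0, 1.0]] [[401.94863544   0.         324.19226588]
 [  0.         401.94863544 227.18290041]
 [  0.           0.           1.        ]]
scene lower [ 0.67784125 -0.07694394] 0.08966197600024284 (173, 65) [0.0528 0.0587 0.0629] 514
scene upper [0.46396548 0.15157556] -0.14650142367164065 (181, 70) [0.0425 0.0485 0.0535] 359
scene lid [ 0.47134802 -0.15155003] 0.05669369369717536 (183, 75) [0.0124 0.0173 0.0229] 1638
scene case [ 0.45498685 -0.00428854] -0.002307096452335955 (130, 28) [0.0121 0.0181 0.0221] 352
scene cover [0.68394525 0.09224149] 0.09911891928776306 (173, 69) [0.0259 0.0314 0.0348] 1297
scene tray [0.51774078 0.32562283] 0.009242660768904232 (125, 24) [0.0047 0.0074 0.0105] 169
side lower [ 0.67461676 -0.07524986] 0.1206302118410929 (177, 71) [0.0525 0.0578 0.0636] 323
side upper [0.46344754 0.15276241] -0.16791696726140337 (174, 80) [0.0428 0.0481 0.0546] 287
side lid [ 0.46901276 -0.15127464] 0.0471000054100581 (184, 82) [0.0106 0.0165 0.023 ] 1181
side case [ 0.45126859 -0.00422928] 0.004103982734528389 (130, 33) [0.0111 0.0175 0.0233] 267
side cover [0.68158124 0.09356506] 0.10366287964106191 (176, 74) [0.0237 0.0306 0.0364] 744
side tray [0.4856803  0.38604163] -0.1332130487804717 (280, 209) [0.0046 0.0086 0.0164] 1764
[ 0.29869769 -0.49042738 -0.52526043] [1.35902055 0.16913844 0.33076812]
```

View pics/w0.png

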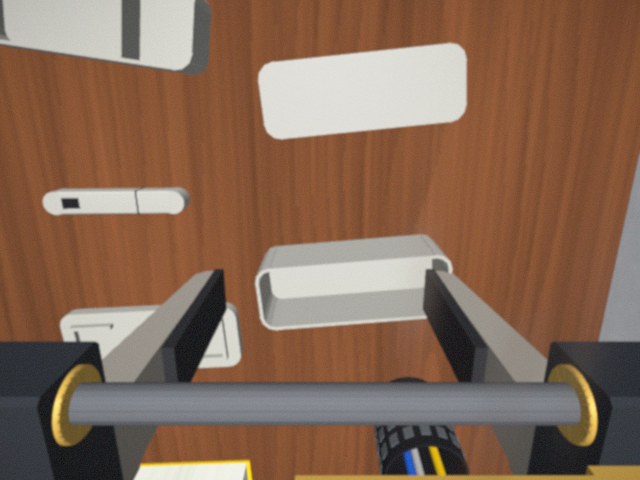

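The wrist view shows the cover (362,90), case (115,200), lower tier (350,282) and lid (150,335), so my choices agree with the pictures. Next is a wrist look at the tray from above, followed by the lower tier.

```bash
cat >> h.py <<'E'
def R(a):
    c,s=np.cos(a),np.sin(a)
    return np.array([[c,0,-s],[s,0,c],[0,-1,0]])
def look(xy,a,z=.22,off=.06,fn=None):
    Rm=R(a); env.reach(np.r_[np.array(xy)+off*Rm[:2,0],z],Rm); env.pause(.15)
    p,d,c=shot('wrist',fn); P=cloud(d,c)
    return p,P
E
python3 - <<'E'
from h import *
t=env.sense()['t']
p,P=look((.68,-.076),.1,fn='w1.png')
print('lower',*fit(P,(.676,-.076),.05,.07,.12))
print('lower lower',*fit(P,(.676,-.076),.055,.07,.12))
np.savez('w1.npz',p=p,P=P)
p,P=look((.48,.37),0,z=.30,fn='w2.png')
np.savez('w2.npz',p=p,P=P)
for z in (.004,.006,.009,.011): print('tray',z,*fit(P,(.48,.37),z,.03,.18))
p,P=look((.464,.152),-.155); np.savez('w3.npz',p=p,P=P)
print('upper',*fit(P,(.464,.152),.042,.06,.12))
print(env.sense()['t']-t,env.sense()['joint_positions'])
E
```

```text
lower [ 0.67776239 -0.07672808] 0.08357147639004281 (173, 61) [0.0518 0.0597 0.0612] 2963
lower lower [ 0.67776239 -0.07672808] 0.08357147639004281 (173, 61) [0.0566 0.0599 0.0613] 2543
tray 0.004 [0.48112207 0.3695842 ] -0.1570507373816623 (261, 151) [0.0048 0.0062 0.014 ] 32215
tray 0.006 [0.48112207 0.3695842 ] -0.1570507373816623 (261, 151) [0.0061 0.0068 0.0145] 19168
tray 0.009 [0.48112207 0.3695842 ] -0.1570507373816623 (261, 151) [0.0105 0.0139 0.0154] 3468
tray 0.011 [0.48114435 0.36936377] -0.1550758702753141 (261, 151) [0.0121 0.014  0.0155] 3235
upper [0.46474899 0.15159387] -0.14207058940802142 (177, 65) [0.0435 0.0498 0.0512] 2718
4.7917000000000005 [ 0.02037359  0.32021192 -0.42518735  1.83868623  0.15291496  1.01375567
  0.95171721]
```

View pics/w2.png

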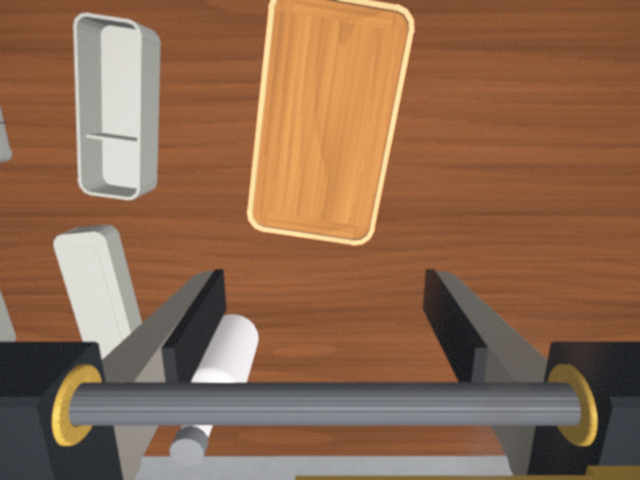

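```bash
cat >> h.py <<'E'
def pick(xy,a,z,zup,squeeze=25,zpre=None):
    Rm=R(a); env.reach(np.r_[xy,zpre or z+.09],Rm); env.movel(np.r_[xy,z],rate=.12)
    effector.grasp(squeeze); w=env.sense()['gripper_width']
    env.movel(np.r_[xy,zup],rate=.2); s=env.sense(); print('grip',round(w,4),round(s['gripper_width'],4),'F',np.round(s['wrist_force'],2),'t',s['t'])
def place(xy,a,z,zpre,zout,slow=.015):
    env.reach(np.r_[xy,zpre],R(a)); env.movel(np.r_[xy,z+slow],rate=.15); f0=env.sense()['wrist_force'].copy()
    env.movel(np.r_[xy,z],rate=.03); s=env.sense()
    print('dF',np.round(s['wrist_force']-f0,2),'pos err',np.round(s['ee_pos']-np.r_[xy,z],4)); effector.release(); env.pause(.2)
    env.movel(np.r_[xy,zout],rate=.2); print('t',env.sense()['t'])
E
cat > s1.py <<'E'
from h import *
tr=np.array([.4811,.3695]); ta=-.156
pick(np.array([.6778,-.0767]),.0836,.023,.23)
place(tr,ta,.0295,.2,.20)
p,P=look(tr,ta,fn='w4.png'); np.savez('w4.npz',p=p,P=P)
print('lower',*fit(P,tr,.055,.08,.12))
E
python3 s1.py
```

```text
grip 0.06 0.0596 F [ 0.1  -0.21 -2.06] t 9.625
dF [-0.84 -0.03  0.31] pos err [-0.0001 -0.0001 -0.0003]
t 15.0667
lower [0.48092252 0.36949695] -0.15336572138131999 (173, 61) [0.057  0.0657 0.0672] 3151
```

View pics/w4.png

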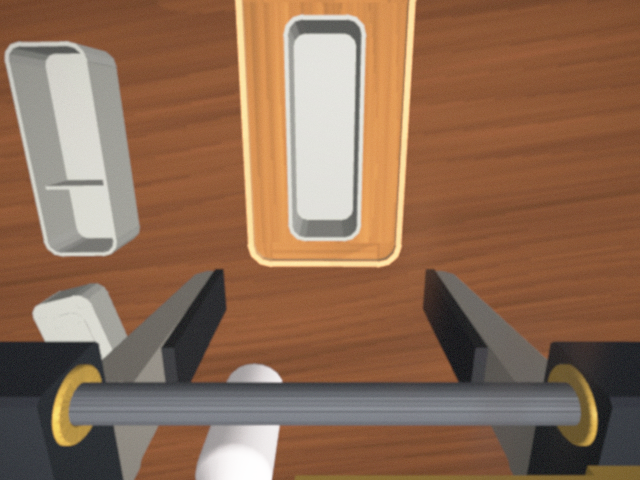

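The lower tier sits square at the centre of the tray, at pixel (325,128), with its rim at z=.066. Next is the upper tier.

```bash
cat > s2.py <<'E'
from h import *
tr=np.array([.4809,.3695]); ta=-.1534
pick(np.array([.4647,.1516]),-.142,.014,.2)
place(tr,ta,.0763,.2,.24)
p,P=look(tr,ta,z=.26,fn='w5.png'); np.savez('w5.npz',p=p,P=P)
print('upper',*fit(P,tr,.10,.13,.12))
p,P=look((.470,-.1514),.05,fn='w6.png'); np.savez('w6.npz',p=p,P=P)
print('lid',*fit(P,(.47,-.151),.008,.03,.12))
p,P=look((.453,-.004),0,fn='w7.png'); np.savez('w7.npz',p=p,P=P)
print('case',*fit(P,(.453,-.003),.009,.03,.10))
E
python3 s2.py
```

```text
grip 0.0639 0.0638 F [-0.81  0.37 -1.  ] t 19.125
dF [-3.16 -0.59  4.69] pos err [-0.0001 -0.0002  0.0001]
t 23.275
upper [0.48062817 0.36911868] -0.15552621081564588 (177, 65) [0.1014 0.1115 0.1132] 3815
lid [ 0.47094385 -0.15227193] 0.05502325087055859 (182, 70) [0.0148 0.0162 0.0218] 15847
case [ 0.45407056 -0.00453627] 0.007037710068238168 (131, 22) [0.0165 0.018  0.0194] 3558
```

View pics/w5.png

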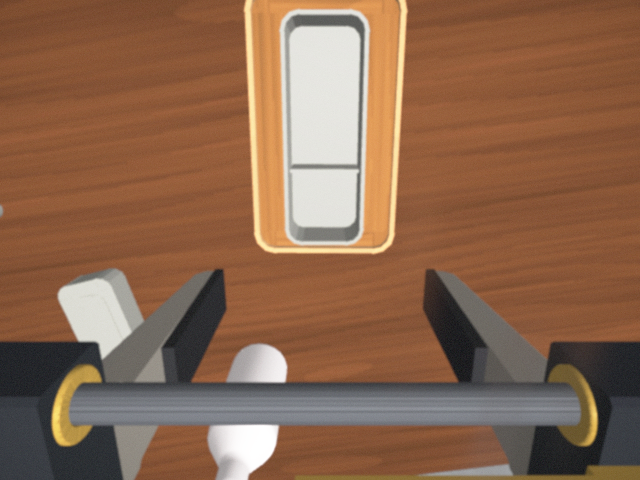

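View pics/w6.png

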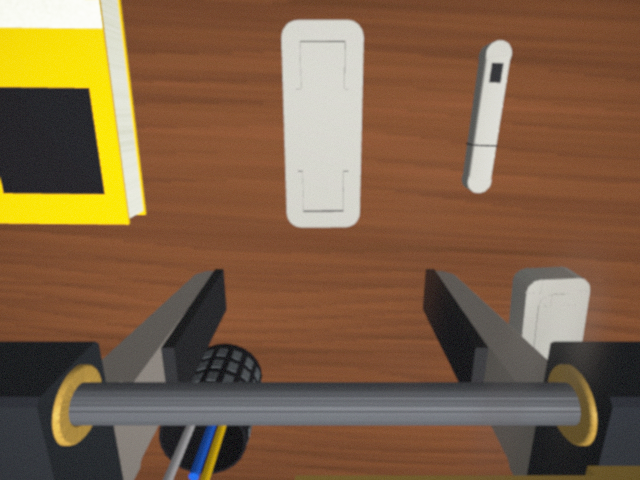

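The upper tier is home, with its rim at z=.112 as required. The lid (323,124) and case (489,115) are clear in view. Next I move the lid, check it, and then move the case.

```bash
cat > s3.py <<'E'
from h import *
tr=np.array([.4806,.3691]); ta=-.1555
pick(np.array([.4709,-.1523]),.055,.004,.22,squeeze=30)
place(tr,ta,.1125,.22,.27)
p,P=look(tr,ta,z=.28,fn='w8.png'); np.savez('w8.npz',p=p,P=P)
c,a,*r=fit(P,tr,.118,.145,.12); print('lid',c,a,*r)
q=P[(np.hypot(P[...,0]-tr[0],P[...,1]-tr[1])<.1)&(P[...,2]>.118)&(P[...,2]<.128)]
A=np.c_[q[:,:2]-tr,np.ones(len(q))]; print('plane',np.linalg.lstsq(A,q[:,2],rcond=None)[0])
E
python3 s3.py
```

```text
grip 0.0697 0.0694 F [ 0.01  0.95 -0.43] t 30.125
dF [-1.39 -1.99  3.55] pos err [-0.0001 -0.0002  0.0001]
t 35.0833
lid [0.48037039 0.36868445] -0.1558282132832609 (182, 70) [0.1229 0.1242 0.1299] 20770
plane [ 0.00058003 -0.00057227  0.12410229]
```

View pics/w8.png

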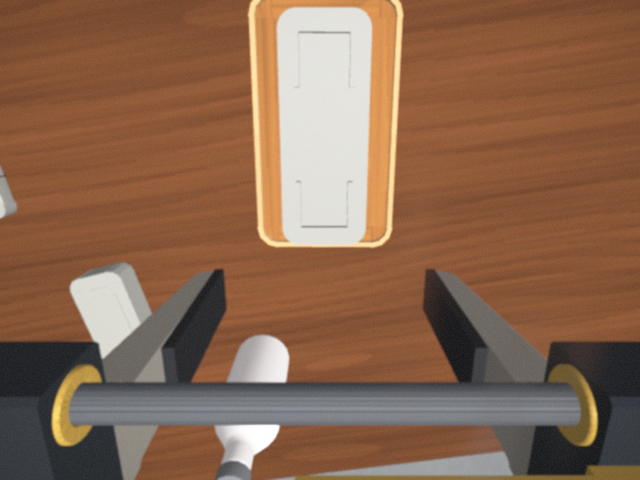

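The lid is home and level: plate top at .124, tilt about 0.0006. Next come the case and a fresh look at the cover.

```bash
cat > s4.py <<'E'
from h import *
tr=np.array([.4804,.3687]); ta=-.1558
pick(np.array([.4541,-.0045]),.007,.005,.22,squeeze=15)
place(tr,ta,.1295,.22,.27)
p,P=look(tr,ta,z=.28,fn='w9.png'); np.savez('w9.npz',p=p,P=P)
print('lid',*fit(P,tr,.118,.15,.12)); print('case',*fit(P,tr,.136,.155,.12))
p,P=look((.682,.093),.1); np.savez('w10.npz',p=p,P=P)
print('cover',*fit(P,(.683,.093),.024,.04,.12))
E
python3 s4.py
```

```text
grip 0.022 0.0221 F [-0.24  0.42 -0.83] t 40.3583
dF [-0.2   0.87 -1.  ] pos err [-0.0001  0.0001 -0.0001]
t 45.2167
lid [0.48021704 0.36874915] -0.15548146970933274 (182, 70) [0.123  0.1246 0.1426] 20761
case [0.4805899  0.36864386] -0.15921628682206013 (131, 22) [0.1407 0.142  0.1432] 5112
cover [0.68361755 0.09298972] 0.09850294677238436 (173, 62) [0.029  0.0304 0.0319] 14103
```

View pics/w9.png

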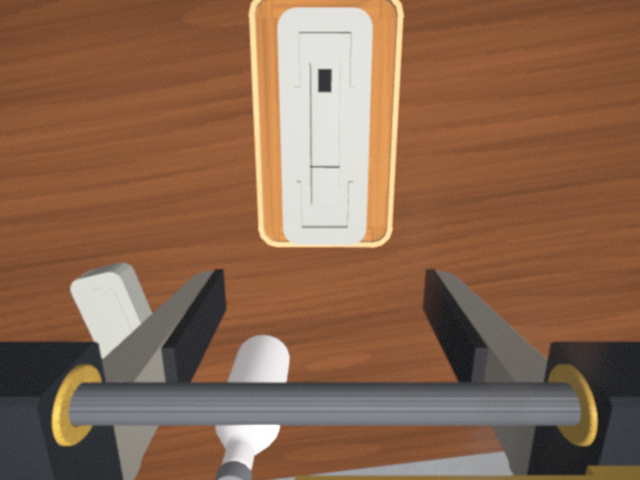

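```bash
cat > s5.py <<'E'
from h import *
tr=np.array([.4803,.3687]); ta=-.1555
pick(np.array([.6836,.0930]),.0985,.006,.24,squeeze=25)
place(tr,ta,.1305,.24,.29)
p,P=look(tr,ta,z=.30,fn='w11.png'); np.savez('w11.npz',p=p,P=P)
print('cover',*fit(P,tr,.145,.17,.12)); print('lid+',*fit(P,tr,.118,.17,.12))
q=P[(np.hypot(P[...,0]-tr[0],P[...,1]-tr[1])<.1)&(P[...,2]>.145)]
A=np.c_[q[:,:2]-tr,np.ones(len(q))]; print('plane',np.linalg.lstsq(A,q[:,2],rcond=None)[0])
env.reach([.55,0,.3],R(0)); shot('scene','s_end.png'); shot('side')
for n in ['book_c','flask_c','pencup_c','lid_c','upper_c','lower_c']: print(n,[np.round(r['at'],3).tolist() for r in tip_of('scene',n)][:2])
print(env.sense()['t'])
E
python3 s5.py
```

```text
grip 0.0619 0.062 F [-0.42 -0.85 -1.07] t 50.6167
dF [ 0.89 -1.28  0.46] pos err [-0.     -0.     -0.0002]
t 55.1
cover [0.48023111 0.36848407] -0.1561954631975837 (173, 63) [0.153  0.1544 0.1558] 18419
lid+ [0.47921356 0.36884637] -0.1552159525486525 (175, 70) [0.1528 0.1544 0.1558] 18931
plane [ 1.74900307 -0.29667248  0.2838088 ]
book_c [[0.458, -0.398, 0.015], [0.744, -0.24, 0.048]]
flask_c [[0.75, 0.248, 0.093]]
pencup_c [[0.741, -0.243, 0.048], [0.477, 0.372, 0.09]]
lid_c [[0.394, -0.62, 0.013], [0.48, 0.369, 0.12]]
upper_c [[0.476, 0.374, 0.087]]
lower_c [[0.478, 0.367, 0.034], [0.744, -0.243, 0.046]]
57.4
```

View pics/s_end.png

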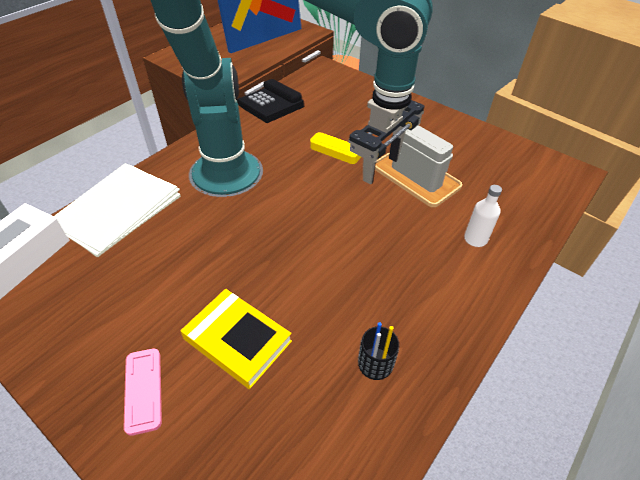

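View pics/w11.png

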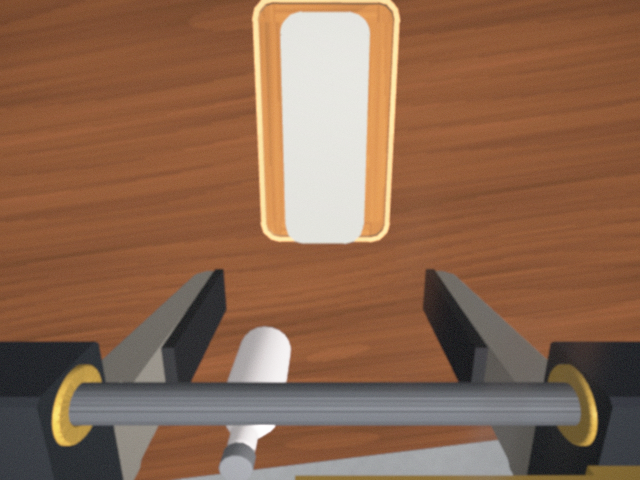

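The stack stands complete in the tray (420,165 in the scene picture), and the bystanders are unmoved. My cover plane fit included gripper points, so I redo it on the saved cloud and then hand in.

```bash
python3 - <<'E'
from h import *
P=np.load('w11.npz')['P']; tr=np.array([.4803,.3687])
q=P[(np.hypot(P[...,0]-tr[0],P[...,1]-tr[1])<.1)&(P[...,2]>.145)&(P[...,2]<.165)]
s=np.linalg.lstsq(np.c_[q[:,:2]-tr,np.ones(len(q))],q[:,2],rcond=None)[0]; print(s)
if np.hypot(*s[:2])<.03: workorder.finish_job(); print('done')
E
```

```text
[8.30049392e-04 3.08960239e-05 1.54433294e-01]
the job is handed in; nothing more can be done
done
```

The lunch box is back together on the tray and the job is handed in, at about 57 s of the 131 s allowed. I put on the deep tier, upper tier, inner lid, chopstick case and cover in that order, and checked each with the wrist camera after placing it.

| Part | Measured top (mm) | Expected top (mm) |
|---|---|---|
| Deep tier rim | 65.7 | 66 |
| Upper tier rim | 111.5 | 112 |
| Lid plate | 124.1 | 124 |
| Chopstick case | 142.0 | 142 |
| Cover | 154.4 | 154 |

- **Position:** consecutive parts are centred within about 1 mm and aligned within 0.004 rad. The deep tier is within 1 mm of the tray's middle and 0.004 rad of its length.
- **Level:** the lid and cover tilt by less than 0.001 rad.
- **Bystanders:** the book, bottle and pen cup were found within about 5 mm of their first readings, which is roughly the networks' accuracy. The pink and yellow look-alikes were not touched.

Two numbers in my last check were wrong, both because of the check itself:
- **Cover tilt:** my first fit included points on the gripper. Refitted without them, it gave the tilt above.
- **Lid under the cover:** a combined lid-and-cover outline came out as 175 by 70 mm, because the cover hides most of the lid from above. The last clean check of the lid was just before the cover went on.

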